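# Arm the bench mill and hold the bayonet cartridge in

## Robot

A 6-joint arm with a two-finger parallel gripper is mounted at the origin on a cart in front of the work surface, level with it; the furniture and walls round the work are solid. World frame = base frame: x ahead of the robot, y to its left, z up, the work surface at z = 0. Lengths are in m, angles in degrees, forces in N, time in s.
With the tool pointing down it reaches from about 0.275 to 0.725 m from the base axis. Payload 5.6 kg.
Tool frame: the origin (TCP) lies at the centre of the arm's flange, where the gripper is bolted on; the fingertips stand 173 mm ahead of it and the grasp point (between the pads) lies 155 mm ahead of it; z points along the fingers, y is the line along which they close (so a half turn about z gives the same grasp; the last joint's range is limited). The gripper opens to 85 mm and grips with 20 to 120 N. Pads are 22 mm wide; open, the fingers measure 114 mm over their backs; the gripper's body (76 mm by 85 mm) begins 54 mm behind the grasp point. The pads swing forward as they close: fully open they stand 13 mm farther back than shut.
Start: joints at [-50.099, 14.616, 6.199, 0, -81.583, -16.306], TCP at [0.22, -0.504, 0.405] pointing down, gripper open.
Joint ranges: [-168.99, 168.99], [-69.2, 112.95], [-62.41, 85.93], [-164.36, 98.24], [-168.68, -3.75], [-174.98, 174.98]. Speed limits (degrees/s): [147.25, 147.25, 180, 180, 180, 180].

## Interface

Orientations are given as [roll, pitch, yaw] about the fixed x, y, z axes, in that order (R = Rz(yaw) Ry(pitch) Rx(roll)).
In Python, from station import bot, eyes, workorder gives the robot as it stands.
- The arm moves only by the tool send_rows, never from a script. Its argument "deltas" is a list of rows, each an object of numbers: "dx", "dy", "dz": the shift along the tool's x, y, z in cm; "ax", "ay", "az": the turn, a rotation vector about the tool's x, y, z in degrees; "hand": the finger opening in cm, from 0 to 8.54. A call has 1 to 20 rows; each row is the pose to reach, as a shift and turn from the pose commanded when the call began, along the tool's axes at that moment; what a row does not reach only later rows make up. A row lasts 1/8 s, in which the tool goes at most 62.5 mm and 10.7 degrees, less where a joint would pass 70% of its speed; a pose out of reach is approached as far as the arm can. A call with a gripper value outside its range is refused whole. The fingers move at their own pace and stop on an object; "newtons" is the grip in N (left out, the last holds). Time passes only in rows, so rows that repeat a pose let the fingers close. It gives the time, the measured TCP pose, the force, the opening and the grip force at its end, in the units of the state.
- bot.state(): the state, without advancing time (a new reading comes with each control period).
- eyes.read_camera(name): name is "side" or "top"; returns a dict with "img" (384x512x3 uint8, red, green, blue), "intrinsics" (3x3 intrinsics, pixels), "cam_to_world" (4x4, takes a point from camera to world coordinates). Camera axes: x right, y down, z forward; pixel columns grow to the right and rows downward; lengths in m; the calibration is good to about 2 mm. A picture is of the moment at which its call begins. There is no depth.
- workorder.sign_off(): hands the job in; it is judged then, once.
The state is a dict: "time_s": time; "joint_positions": joint angles; "qd": joint speeds; "joint_torque": joint torques, N m; "ee_pos": TCP position; "tool_rot": TCP orientation; "force": force on the tool from outside, world axes, zero at the start; "ft_torque": the same for the moment, N m; "opening": finger opening in m; "grip_force": force on a finger pad.
Only numpy, scipy, OpenCV 4.12 (cv2) and the standard library are available. Lean on these libraries where they do the work, as an engineer would, in place of code of your own. Each camera call takes 0.05 s, during which the arm holds its last target. There are 200 camera calls.

## Task

First reset the mill: turn its small spring-return knob clockwise to the stop, let go and let it spring right back. Then take the grinding cartridge by its wing grip, keep it upright, push it down into the mill's bayonet socket with its lugs through the two slots, and twist it about a quarter turn clockwise against the spring to the stop. The mill only runs while the cartridge is held there, so finish still gripping it, fully in and fully turned; leave the jars and the bottle alone.

Things in the scene. Friction and masses are not known exactly. Their poses are not given: they have to be found in the camera images.
- mill: Bench mill, a fixed white and grey box 124 (x) x 224 (y) mm, top deck 60 mm above the worktop, left or right of the robot, yaw up to 0.35 rad. Origin: centre of its underside; z up. The bayonet socket is 55 mm from the centre at the -y end, in a collar of 38 mm outer radius, 12 mm high; the reset knob is 60 mm from the centre at the +y end.
- socket_mouth (a point): Centre of the socket's mouth at the top of its steel lip, 72 mm above the worktop; axes as the mill's. Lip 5 mm thick, opening of 22 mm radius, with two slots 16 mm wide out to 30 mm radius on the +x and -x sides. The cartridge enters with its x axis along this x axis (either way round, within 0.1 rad) and rests on a sprung plate 14 mm below the mouth.
- plunger (a joint): How far the sprung plate in the socket is pushed down, m: 0 at rest, 0.010 fully down. It pushes up with 3 N at rest, 5.5 N fully down. The cartridge must push it over 0.005 for the lugs to clear the underside of the lip; it then turns clockwise only. About 0.005 when the twisted-in cartridge hangs against the lip.
- drive (a joint): Turn of that plate, rad: 0 at rest, growing clockwise seen from above, stop at 1.25. Four small dogs make the lugs turn it, after up to 0.15 rad of play, so the cartridge itself turns about 1.4 rad. Sprung back: 0.06 N m at 0, 0.19 N m at the stop; the cartridge turns back if let go.
- reset_knob (a joint): Angle of the mill's reset knob, rad: 0 at rest, growing clockwise seen from above, stop at 1.2. Sprung back to 0: 0.024 N m at rest, 0.072 N m at the stop.
- knob_grip (a point): Point on the reset knob's axis at a good grip height, 92 mm above the worktop, inside the knob's black upright grip bar: 46 mm long, 12 mm thick, from 69 to 104 mm above the worktop. The bar lies along this point's x axis (the mill's x axis at rest) and turns with the knob.
- cartridge: Loose grinding cartridge standing upright, 80 mm high, about 0.15 kg. Origin: centre of its underside; z up. Steel stem of 20 mm radius, 0 to 26 mm high, with lugs on its +x and -x sides, 10 mm wide, out to 27 mm radius, 4 to 14 mm high; grey ribbed barrel of 26 mm radius, 26 to 46 mm; wing grip on top, 46 to 80 mm. The same after half a turn.
- wing (a point): Centre of the cartridge's wing grip, 70 mm above its underside, axes as the cartridge's. The wing is an upright bar 48 mm long along x (in line with the lugs) and 16 mm thick along y: pinch it across y.
- jar_a: A small white jar, 41 mm across, 58 mm high; bystander. Origin: centre of its underside.
- jar_b: Another such jar; bystander. Origin: centre of its underside.
- bottle: A small white capped bottle, 40 mm across, 85 mm high; bystander. Origin: centre of its underside.
Things that resemble listed ones, but are neither listed nor needed, are in the scene too. What is shaped like the cartridge but green is not meant.

How it is judged (in metres and radians):
On the way, in this order (a step that is already met when the one before it is completed fails the run):
1. the reset knob is turned to its stop (value of joint reset_knob above 1.05 rad), for 0.1 s.
2. the reset knob is let go and has sprung back (value of joint reset_knob below 0.12 rad and contact force between the fingers and reset_knob below 0.2 N), for 0.2 s.
3. the cartridge is pushed into the socket, lugs below the lip (z of cartridge in the frame of socket_mouth below -0.0175 m and horizontal distance between cartridge and socket_mouth below 0.005 m), for 0.05 s.
4. the cartridge is twisted to the stop (value of joint drive above 1.08 rad), for 0.2 s.
At the end, for the whole second after the job is handed in: Cartridge upright (0.12 rad), centred (5 mm), its underside at least 17.5 mm below the socket's mouth, the plate pressed at least 3.5 mm and turned at least 1.08 rad, cartridge at rest and gripped by the fingers (over 1 N), reset knob within 0.12 rad of rest (all of step 3 and value of joint drive above 1.08 rad and value of joint plunger above 0.0035 m and angle between cartridge's own z axis and vertical below 0.12 rad and angle between the x axis of cartridge and the x axis of mill, either way round above 1 rad and contact force between the fingers and cartridge above 1 N and linear speed of cartridge below 0.02 m/s and value of joint reset_knob below 0.12 rad); the arm keeps its last pose, push and grip.
It fails at once if a jar or the bottle is moved more than 2 cm or tipped (distance of any of jar_a, jar_b, bottle from where it was at the start of the episode above 0.02 m or angle between any of jar_a, jar_b, bottle's own z axis and vertical above 0.5 rad).
It fails at once if the cartridge is tipped over (more than 0.7 rad from upright) (angle between cartridge's own z axis and vertical above 0.7 rad).
It also fails if it takes over 61 s, if anything falls off the work surface, if the arm or the gripper's body presses on something with over 40 N, if the wrist force passes 120 N, or if a joint passes its speed limit or range.

## Working session

There is one attempt and no reset: what is moved stays moved. The work goes in short steps, Python scripts to look and compute and a tool call to move; the robot and the scene stay as the last step left them, time stands still between calls to the robot, and variables do not carry over. Pictures are saved under pics/ and viewed, at most 10 in all, crops included, and the job is handed in when it is done.

Besides the shell and the picture viewer there is one more tool, called after "Request:" as name(argument=value, ...), one argument or row to a line, values as JSON. send_rows: Moves the arm, as the interface text tells. Its arguments: {"type":"object","properties":{"deltas":{"type":"array"},"newtons":{"type":"number"}},"required":["deltas"]}

```bash
mkdir -p pics; python3 - <<'E'
from station import bot, eyes
import cv2,numpy as np
for n in("top","side"):
    r=eyes.read_camera(n); cv2.imwrite(f"pics/{n}0.png",cv2.resize(r["img"][:,:,::-1],None,fx=1.5,fy=1.5,interpolation=cv2.INTER_CUBIC))
    np.savez(f"pics/{n}.npz",K=r["intrinsics"],T=r["cam_to_world"]); print(r["intrinsics"],r["cam_to_world"].round(3))
print(bot.state())
E
```

```text
[[446.98196994   0.         257.7630207 ]
 [  0.         446.98196994 187.43240267]
 [  0.           0.           1.        ]] [[ 0.021 -0.987  0.158  0.379]
 [-1.    -0.02   0.008 -0.021]
 [-0.005 -0.159 -0.987  1.174]
 [ 0.     0.     0.     1.   ]]
[[372.54953277   0.         253.33026188]
 [  0.         372.54953277 200.39737199]
 [  0.           0.           1.        ]] [[-0.984 -0.097  0.148  0.421]
 [-0.177  0.546 -0.819  0.75 ]
 [-0.001 -0.832 -0.554  0.601]
 [ 0.     0.     0.     1.   ]]
{'time_s': 0.1, 'joint_positions': array([-5.00992695e+01,  1.46499498e+01,  6.13811815e+00, -2.31707198e-02,
       -8.15829638e+01, -1.63080191e+01]), 'qd': array([ 0.00538609, -0.02106045,  0.09265683,  0.08236676, -0.06919926,
       -0.08922999]), 'joint_torque': array([-3.28148999e-03, -3.87605023e+01,  2.38473523e+01,  5.37790328e+00,
       -3.78767640e-03, -4.11489509e-05]), 'ee_pos': array([ 0.2201427 , -0.50386431,  0.4038862 ]), 'tool_rot': array([ 1.79902583e+02, -4.62534178e-03, -1.56410695e+02]), 'force': array([-0.41465718,  0.39000189, -0.25564226]), 'ft_torque': array([ 0.04165002,  0.02577603, -0.02739077]), 'grip_force': 0.0, 'opening': 0.0851638410284765}
```

View pics/top0.png

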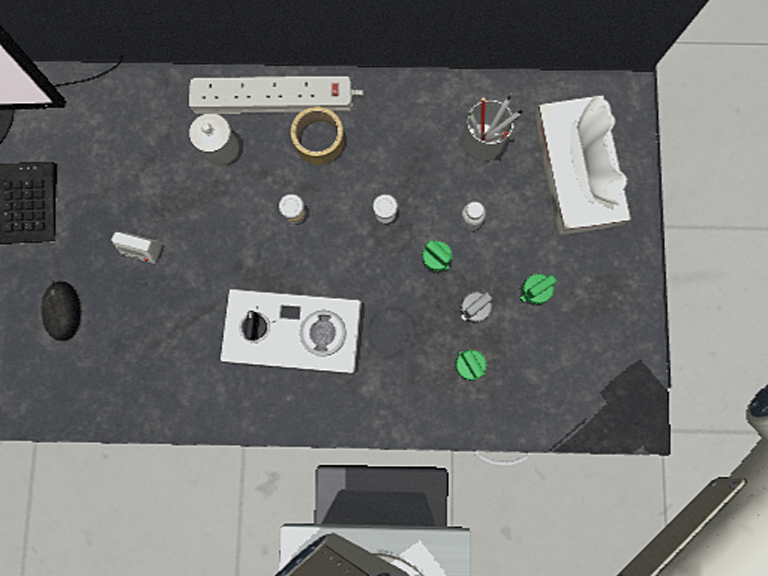

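View pics/side0.png

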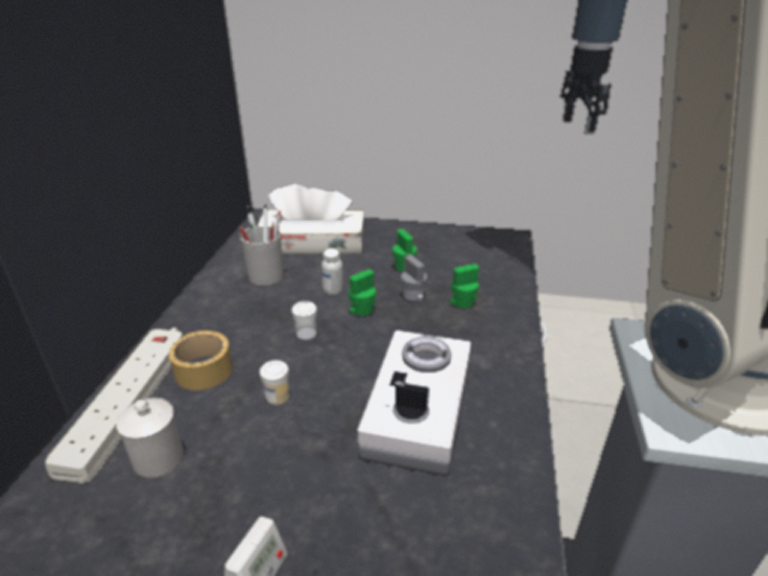

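The top view shows four cartridge-shaped things: grey at (477,307) and green at (437,256), (540,289) and (471,365). The grey one fits, because green is ruled out. The mill is at (290,332), with its knob at (255,325) and socket at (323,332). I'll enlarge these areas to confirm.

```bash
python3 - <<'E'
from station import eyes
import cv2,numpy as np
im=eyes.read_camera("top")["img"][:,:,::-1]
a=cv2.resize(im[190:252,144:244],None,fx=5,fy=5,interpolation=cv2.INTER_CUBIC)
b=cv2.resize(im[186:226,298:338],None,fx=7,fy=7,interpolation=cv2.INTER_CUBIC)
im=eyes.read_camera("side")["img"][:,:,::-1]
c=cv2.resize(im[220:312,238:318],None,fx=3,fy=3,interpolation=cv2.INTER_CUBIC)
d=cv2.resize(im[164:206,252:302],None,fx=6,fy=6,interpolation=cv2.INTER_CUBIC)
o=np.zeros((600,800,3),np.uint8)
o[:310,:500]=a;o[:280,510:790]=b;o[315:591,:240]=c;o[315:567,250:550]=d
cv2.imwrite("pics/crop.png",o)
E
```

```text
(no output)
```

View pics/crop.png

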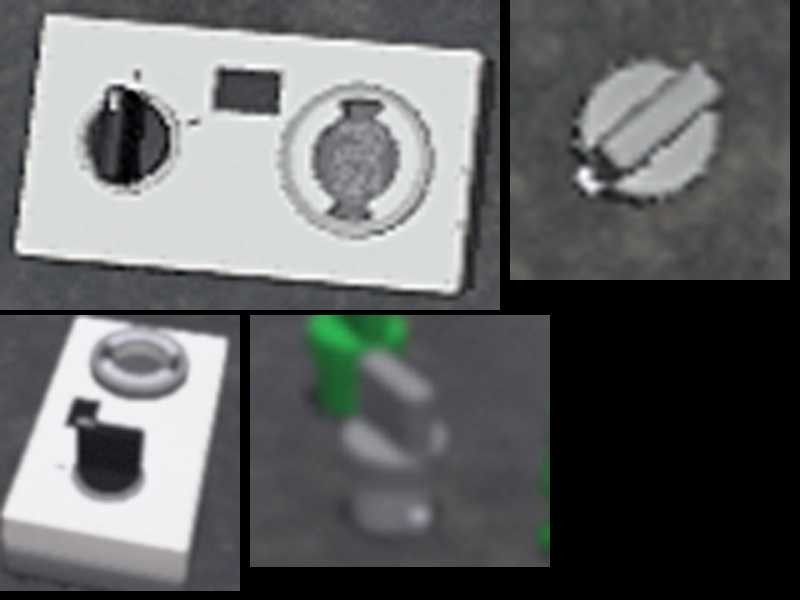

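The crop confirms it: the grey piece, wing centre at crop (659,117), is the only non-green cartridge. The mill's deck corners, collar at (357,159) and knob bar at (124,137) are also clear. Now I'll turn these into positions.

```bash
cat > h.py <<'E'
import numpy as np
def W(cam,uv,z):
    c=np.load(f"pics/{cam}.npz");d=c["T"][:3,:3]@np.linalg.solve(c["K"],[*uv,1]);o=c["T"][:3,3]
    return o+d*(z-o[2])/d[2]
def crop(x,y,x0,y0,f): return ((x+.5)/f-.5+x0,(y+.5)/f-.5+y0)
E
python3 - <<'E'
from h import *
A=lambda x,y,z:W("top",crop(x,y,144,190,5),z)
B=lambda x,y,z:W("top",crop(x-510,y,298,186,7),z)
C=[A(*p,.06) for p in[(47,14),(482,50),(460,294),(15,252)]]
for c in C:print(c.round(4))
m=np.mean(C,0);print("mill",m.round(4),"yaws",[np.degrees(np.arctan2(*( (a-b)[:2]*[1,1])[::-1])) for a,b in((C[0],C[3]),(C[1],C[2]))],[np.degrees(np.arctan2(-(a-b)[0],(a-b)[1])) for a,b in((C[0],C[1]),(C[3],C[2]))], np.linalg.norm(C[0]-C[1]),np.linalg.norm(C[0]-C[3]))
print("collar",A(357,159,.072).round(4),"slots",A(364,103,.072).round(4),A(348,217,.072).round(4),"knobtop",A(124,137,.104).round(4))
for y in (-4,-5,-6):
  t=np.radians(y);R=np.array([[np.cos(t),-np.sin(t)],[np.sin(t),np.cos(t)]]);print(y,(m[:2]+R@[0,-.055]).round(4),(m[:2]+R@[0,.06]).round(4))
w=[B(*p,.08) for p in[(695,62),(722,92),(622,170),(598,145)]]
for c in w:print(c.round(4))
print("wing",np.mean(w,0).round(4),"barrel",B(648,130,.046).round(4))
for a,b in((w[0],w[3]),(w[1],w[2])):print(np.degrees(np.arctan2((a-b)[1],(a-b)[0])),np.linalg.norm(a-b))
E
```

```text
[0.5403 0.2517 0.06  ]
[0.5264 0.0317 0.06  ]
[0.4046 0.0392 0.06  ]
[0.4207 0.2606 0.06  ]
mill [0.473  0.1458 0.06  ] yaws [np.float64(-4.288191919816153), np.float64(-3.560226228887294)] [np.float64(-3.6120414017212337), np.float64(-4.1534235412243214)] 0.22042412111691007 0.11991807317573099
collar [0.4693 0.0913 0.072 ] slots [0.4972 0.0889 0.072 ] [0.4407 0.0947 0.072 ] knobtop [0.475  0.2004 0.104 ]
-4 [0.4692 0.0909] [0.4772 0.2057]
-5 [0.4682 0.091 ] [0.4782 0.2056]
-6 [0.4673 0.0911] [0.4793 0.2055]
[ 0.5408 -0.1765  0.08  ]
[ 0.5303 -0.186   0.08  ]
[ 0.502  -0.1508  0.08  ]
[ 0.5107 -0.1424  0.08  ]
wing [ 0.521  -0.1639  0.08  ] barrel [ 0.5206 -0.1642  0.046 ]
-48.538287809888644 0.04557010164542574
-51.152986728232335 0.04518248888214757
```

```bash
python3 - <<'E'
from station import eyes
from h import *
import cv2
im=eyes.read_camera("top")["img"][:,:,::-1]
s=eyes.read_camera("side")["img"][:,:,::-1]
g=lambda i:np.clip(255*(i/255.)**.5,0,255).astype(np.uint8)
a=cv2.resize(g(im[200:232,154:184]),None,fx=13,fy=13,interpolation=cv2.INTER_CUBIC)
b=cv2.resize(g(s[245:285,255:295]),None,fx=9,fy=9,interpolation=cv2.INTER_CUBIC)
o=np.zeros((420,760,3),np.uint8);o[:416,:390]=a;o[:360,400:760]=b;cv2.imwrite("pics/knob.png",o)
# predictions: project knob bar top corners for y hypotheses
def P(cam,p):
    c=np.load(f"pics/{cam}.npz");q=c["T"][:3,:3].T@(np.array(p)-c["T"][:3,3]);q=c["K"]@q;return q[:2]/q[2]
t=np.radians(-4);R=np.array([[np.cos(t),-np.sin(t)],[np.sin(t),np.cos(t)]])
k=np.array([.477,.2055])
for dx,dy in((.023,.006),(.023,-.006),(-.023,-.006),(-.023,.006)):
    p=[*(k+R@[dx,dy]),.104];u=P("top",p);v=P("side",p)
    print((((u-[154,200]+.5)*13)-.5).round(),(((v-[255,245]+.5)*9)-.5+[400,0]).round())
E
```

```text
[149.  90.] [474. 114.]
[213.  95.] [486.  78.]
[183. 343.] [692. 112.]
[119. 337.] [682. 149.]
```

View pics/knob.png

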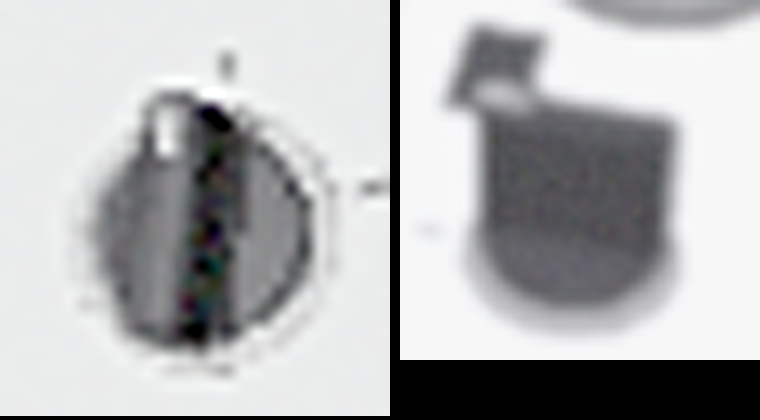

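The bar's white pointer is at crop (165,130) and the side-view top edge is at (600,108). Both put the knob axis at about y=0.2075, with x=0.477. Next is a move helper.

```bash
cat >> h.py <<'E'
def delta(cur,tgt):
    """cur,tgt=(x,y,z,yaw deg), tool down -> dx,dy,dz cm, az deg"""
    t=np.radians(cur[3]);d=100*(np.array(tgt[:3])-cur[:3])
    r=[d[0]*np.cos(t)+d[1]*np.sin(t),d[0]*np.sin(t)-d[1]*np.cos(t),-d[2],-(tgt[3]-cur[3])]
    return np.round(r,2)
E
python3 - <<'E'
from h import *
print(delta((.22,-.504,.405,-156.41),(.477,.2075,.36,-4)))
E
```

```text
[ -52.03   54.92    4.5  -152.41]
```

Request:
send_rows(
  deltas=[
    {"dx": -6, "dy": 6, "dz": 0, "az": -10},
    {"dx": -10, "dy": 10, "dz": 0, "az": -20},
    {"dx": -14, "dy": 14, "dz": 0, "az": -30},
    {"dx": -18, "dy": 18, "dz": 0, "az": -40},
    {"dx": -21, "dy": 22, "dz": 0, "az": -50},
    {"dx": -25, "dy": 26, "dz": 0, "az": -60},
    {"dx": -28, "dy": 30, "dz": 0, "az": -70},
    {"dx": -32, "dy": 34, "dz": 0, "az": -80},
    {"dx": -35, "dy": 37, "dz": 0, "az": -90},
    {"dx": -39, "dy": 41, "dz": 0, "az": -100},
    {"dx": -42, "dy": 45, "dz": 0, "az": -110},
    {"dx": -46, "dy": 49, "dz": 0, "az": -120},
    {"dx": -49, "dy": 52, "dz": 1, "az": -130},
    {"dx": -51, "dy": 54, "dz": 2, "az": -140},
    {"dx": -52, "dy": 54.9, "dz": 4, "az": -150},
    {"dx": -52, "dy": 54.9, "dz": 4.5, "az": -152.4},
    {"dx": -52, "dy": 54.9, "dz": 4.5, "az": -152.4, "hand": 5},
    {"dx": -52, "dy": 54.9, "dz": 4.5, "az": -152.4, "hand": 5},
    {"dx": -52, "dy": 54.9, "dz": 4.5, "az": -152.4, "hand": 5},
  ],
  newtons=25,
)

```text
$.deltas[0]: bad value
```

```bash
python3 - <<'E'
from station import eyes,bot
import cv2
s=eyes.read_camera("side")["img"][:,:,::-1]
cv2.imwrite("pics/s1.png",cv2.resize(s[130:330,190:350],None,fx=3,fy=3,interpolation=cv2.INTER_CUBIC))
q=bot.state();print(q["ee_pos"],q["tool_rot"],q["joint_positions"],q["opening"],q["time_s"])
E
```

```text
[ 0.22015892 -0.50398074  0.40446068] [ 1.79973271e+02 -6.18107642e-04 -1.56407923e+02] [-5.01003009e+01  1.46269249e+01  6.18428379e+00 -6.98726918e-03
 -8.15831858e+01 -1.63065979e+01] 0.08571266635096968 0.35
```

View pics/s1.png

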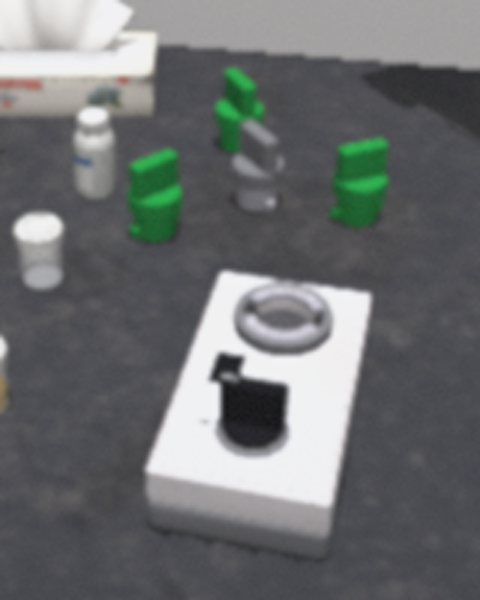

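The call was refused, so the arm didn't move and this picture just shows the unchanged scene. Every row probably needs all its keys, so I'll include them.

Request:
send_rows(
  deltas=[
    {"dx": -6, "dy": 6, "dz": 0, "ax": 0, "ay": 0, "az": -10, "hand": 8.5},
    {"dx": -10, "dy": 10, "dz": 0, "ax": 0, "ay": 0, "az": -20, "hand": 8.5},
    {"dx": -14, "dy": 14, "dz": 0, "ax": 0, "ay": 0, "az": -30, "hand": 8.5},
    {"dx": -18, "dy": 18, "dz": 0, "ax": 0, "ay": 0, "az": -40, "hand": 8.5},
    {"dx": -21, "dy": 22, "dz": 0, "ax": 0, "ay": 0, "az": -50, "hand": 8.5},
    {"dx": -25, "dy": 26, "dz": 0, "ax": 0, "ay": 0, "az": -60, "hand": 8.5},
    {"dx": -28, "dy": 30, "dz": 0, "ax": 0, "ay": 0, "az": -70, "hand": 8.5},
    {"dx": -32, "dy": 34, "dz": 0, "ax": 0, "ay": 0, "az": -80, "hand": 8.5},
    {"dx": -35, "dy": 37, "dz": 0, "ax": 0, "ay": 0, "az": -90, "hand": 8.5},
    {"dx": -39, "dy": 41, "dz": 0, "ax": 0, "ay": 0, "az": -100, "hand": 8.5},
    {"dx": -42, "dy": 45, "dz": 0, "ax": 0, "ay": 0, "az": -110, "hand": 8.5},
    {"dx": -46, "dy": 49, "dz": 0, "ax": 0, "ay": 0, "az": -120, "hand": 8.5},
    {"dx": -49, "dy": 52, "dz": 1, "ax": 0, "ay": 0, "az": -130, "hand": 7},
    {"dx": -51, "dy": 54, "dz": 2, "ax": 0, "ay": 0, "az": -140, "hand": 5},
    {"dx": -52, "dy": 54.9, "dz": 4, "ax": 0, "ay": 0, "az": -150, "hand": 5},
    {"dx": -52, "dy": 54.9, "dz": 4.5, "ax": 0, "ay": 0, "az": -152.4, "hand": 5},
    {"dx": -52, "dy": 54.9, "dz": 4.5, "ax": 0, "ay": 0, "az": -152.4, "hand": 5},
    {"dx": -52, "dy": 54.9, "dz": 4.5, "ax": 0, "ay": 0, "az": -152.4, "hand": 5},
  ],
  newtons=25,
)

```text
time_s: 2.6
ee_pos: [0.477, 0.2071, 0.3602]
tool_rot: [-180.0, -0.0, -4.1]
force: [0.4, -0.1, 0.0]
opening: 0.0498
grip_force: 0.0
```

Request:
send_rows(
  deltas=[
    {"dx": 0, "dy": 0, "dz": 4, "ax": 0, "ay": 0, "az": 0, "hand": 4},
    {"dx": 0, "dy": 0, "dz": 8, "ax": 0, "ay": 0, "az": 0, "hand": 3.5},
    {"dx": 0, "dy": 0, "dz": 10, "ax": 0, "ay": 0, "az": 0, "hand": 3.5},
    {"dx": 0, "dy": 0, "dz": 11.3, "ax": 0, "ay": 0, "az": 0, "hand": 3.5},
    {"dx": 0, "dy": 0, "dz": 11.3, "ax": 0, "ay": 0, "az": 0, "hand": 3},
    {"dx": 0, "dy": 0, "dz": 11.3, "ax": 0, "ay": 0, "az": 0, "hand": 3},
    {"dx": 0, "dy": 0, "dz": 11.3, "ax": 0, "ay": 0, "az": 0, "hand": 3},
  ],
)

```text
time_s: 3.48
ee_pos: [0.4772, 0.2074, 0.2477]
tool_rot: [-179.9, -0.1, -4.0]
force: [0.0, 0.9, 0.3]
opening: 0.0298
grip_force: 0.0
```

```bash
python3 - <<'E'
from station import eyes,bot
import cv2,numpy as np
s=eyes.read_camera("side")["img"][:,:,::-1];t=eyes.read_camera("top")["img"][:,:,::-1]
a=cv2.resize(s[210:310,225:325],None,fx=4,fy=4,interpolation=cv2.INTER_CUBIC)
b=cv2.resize(t[170:270,130:230],None,fx=4,fy=4,interpolation=cv2.INTER_CUBIC)
cv2.imwrite("pics/s2.png",np.hstack([a,b]))
E
```

```text
(no output)
```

View pics/s2.png

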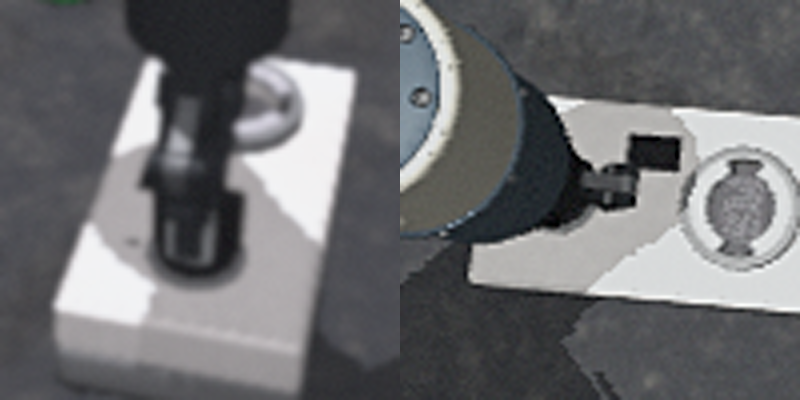

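The fingers straddle the bar, with the near finger at side crop (190,230) and no contact force. Now I'll close.

Request:
send_rows(
  deltas=[
    {"dx": 0, "dy": 0, "dz": 0, "ax": 0, "ay": 0, "az": 0, "hand": 1.8},
    {"dx": 0, "dy": 0, "dz": 0, "ax": 0, "ay": 0, "az": 0, "hand": 0.8},
    {"dx": 0, "dy": 0, "dz": 0, "ax": 0, "ay": 0, "az": 0, "hand": 0.5},
    {"dx": 0, "dy": 0, "dz": 0, "ax": 0, "ay": 0, "az": 0, "hand": 0.5},
    {"dx": 0, "dy": 0, "dz": 0, "ax": 0, "ay": 0, "az": 0, "hand": 0.5},
  ],
  newtons=25,
)

```text
time_s: 4.2
ee_pos: [0.477, 0.208, 0.2471]
tool_rot: [-179.9, -0.0, -4.0]
force: [-1.4, 5.4, 2.4]
opening: 0.0113
grip_force: 30.5
```

Request:
send_rows(
  deltas=[
    {"dx": 0, "dy": -0.05, "dz": 0, "ax": 0, "ay": 0, "az": 9, "hand": 0.5},
    {"dx": 0, "dy": -0.05, "dz": 0, "ax": 0, "ay": 0, "az": 18, "hand": 0.5},
    {"dx": 0, "dy": -0.05, "dz": 0, "ax": 0, "ay": 0, "az": 27, "hand": 0.5},
    {"dx": 0, "dy": -0.05, "dz": 0, "ax": 0, "ay": 0, "az": 36, "hand": 0.5},
    {"dx": 0, "dy": -0.05, "dz": 0, "ax": 0, "ay": 0, "az": 45, "hand": 0.5},
    {"dx": 0, "dy": -0.05, "dz": 0, "ax": 0, "ay": 0, "az": 54, "hand": 0.5},
    {"dx": 0, "dy": -0.05, "dz": 0, "ax": 0, "ay": 0, "az": 62, "hand": 0.5},
    {"dx": 0, "dy": -0.05, "dz": 0, "ax": 0, "ay": 0, "az": 68, "hand": 0.5},
    {"dx": 0, "dy": -0.05, "dz": 0, "ax": 0, "ay": 0, "az": 70, "hand": 0.5},
    {"dx": 0, "dy": -0.05, "dz": 0, "ax": 0, "ay": 0, "az": 70, "hand": 0.5},
    {"dx": 0, "dy": -0.05, "dz": 0, "ax": 0, "ay": 0, "az": 70, "hand": 0.5},
  ],
)

```text
time_s: 5.58
ee_pos: [0.4772, 0.2085, 0.2471]
tool_rot: [-179.9, 0.1, -73.9]
force: [-1.1, 5.2, 1.9]
opening: 0.0114
grip_force: 30.9
```

```bash
python3 -c "
from station import bot
print(bot.state())"
```

```text
{'time_s': 5.575, 'joint_positions': array([ 4.08416384e+01,  1.73474100e+01, -1.41453456e+01, -2.45394136e-02,
       -5.83901313e+01, -2.47206273e+01]), 'qd': array([-0.0452316 , -0.02010228,  0.04894318,  0.04440422, -0.01864454,
        0.01436121]), 'joint_torque': array([ -3.12065184, -37.21653342,  18.60933602,   5.41005716,
        -0.81288747,  -0.42786741]), 'ee_pos': array([0.47719856, 0.20851088, 0.24708546]), 'tool_rot': array([-1.79902372e+02,  6.79823325e-02, -7.38917715e+01]), 'force': array([-1.05472783,  5.17316577,  1.91242875]), 'ft_torque': array([1.80336458, 0.49971211, 0.44126069]), 'grip_force': 30.859744548797607, 'opening': 0.011399255662119561}
```

The moment of 0.44 N·m is well above the spring's 0.07, so the knob is at its stop. Now I'll turn back with it, release and rise.

Request:
send_rows(
  deltas=[
    {"dx": 0, "dy": 0, "dz": 0, "ax": 0, "ay": 0, "az": -10, "hand": 0.5},
    {"dx": 0, "dy": 0, "dz": 0, "ax": 0, "ay": 0, "az": -20, "hand": 0.5},
    {"dx": 0, "dy": 0, "dz": 0, "ax": 0, "ay": 0, "az": -30, "hand": 0.5},
    {"dx": 0, "dy": 0, "dz": 0, "ax": 0, "ay": 0, "az": -40, "hand": 0.5},
    {"dx": 0, "dy": 0, "dz": 0, "ax": 0, "ay": 0, "az": -50, "hand": 0.5},
    {"dx": 0, "dy": 0, "dz": 0, "ax": 0, "ay": 0, "az": -60, "hand": 0.5},
    {"dx": 0, "dy": 0, "dz": 0, "ax": 0, "ay": 0, "az": -68, "hand": 0.5},
    {"dx": 0, "dy": 0, "dz": 0, "ax": 0, "ay": 0, "az": -70, "hand": 2},
    {"dx": 0, "dy": 0, "dz": 0, "ax": 0, "ay": 0, "az": -70, "hand": 5},
    {"dx": 0, "dy": 0, "dz": 0, "ax": 0, "ay": 0, "az": -70, "hand": 5},
    {"dx": 0, "dy": 0, "dz": 0, "ax": 0, "ay": 0, "az": -70, "hand": 5},
    {"dx": 0, "dy": 0, "dz": -4, "ax": 0, "ay": 0, "az": -70, "hand": 5},
    {"dx": 0, "dy": 0, "dz": -10, "ax": 0, "ay": 0, "az": -70, "hand": 5},
    {"dx": 0, "dy": 0, "dz": -12, "ax": 0, "ay": 0, "az": -70, "hand": 5},
    {"dx": 0, "dy": 0, "dz": -12, "ax": 0, "ay": 0, "az": -70, "hand": 5},
  ],
)

```text
time_s: 7.45
ee_pos: [0.4772, 0.2078, 0.3685]
tool_rot: [-179.8, -0.2, -4.0]
force: [-1.3, -0.4, -0.9]
opening: 0.0501
grip_force: 0.0
```

```bash
python3 - <<'E'
from h import *
print(delta((.477,.208,.367,-4),(.521,-.164,.367,-50)))
E
```

```text
[ 6.98 36.8  -0.   46.  ]
```

Request:
send_rows(
  deltas=[
    {"dx": 1, "dy": 5, "dz": 0, "ax": 0, "ay": 0, "az": 8, "hand": 5},
    {"dx": 2, "dy": 10, "dz": 0, "ax": 0, "ay": 0, "az": 16, "hand": 5},
    {"dx": 3, "dy": 15, "dz": 0, "ax": 0, "ay": 0, "az": 24, "hand": 5},
    {"dx": 4, "dy": 20, "dz": 0, "ax": 0, "ay": 0, "az": 32, "hand": 5},
    {"dx": 5, "dy": 25, "dz": 0, "ax": 0, "ay": 0, "az": 40, "hand": 5},
    {"dx": 6, "dy": 30, "dz": 0, "ax": 0, "ay": 0, "az": 46, "hand": 5},
    {"dx": 7, "dy": 35, "dz": 0, "ax": 0, "ay": 0, "az": 46, "hand": 5},
    {"dx": 7, "dy": 36.8, "dz": 0, "ax": 0, "ay": 0, "az": 46, "hand": 5},
    {"dx": 7, "dy": 36.8, "dz": 4, "ax": 0, "ay": 0, "az": 46, "hand": 5},
    {"dx": 7, "dy": 36.8, "dz": 4, "ax": 0, "ay": 0, "az": 46, "hand": 5},
  ],
)

```text
time_s: 8.7
ee_pos: [0.5197, -0.1638, 0.323]
tool_rot: [179.7, 0.4, -50.0]
force: [-0.7, 0.1, 0.7]
opening: 0.0495
grip_force: 0.0
```

```bash
python3 - <<'E'
from station import eyes,bot
from h import *
import cv2
s=eyes.read_camera("side")["img"][:,:,::-1];t=eyes.read_camera("top")["img"][:,:,::-1]
# c: side wing / knob, socket ; socket clear from both
a=cv2.resize(s[120:220,225:325],None,fx=4,fy=4,interpolation=cv2.INTER_CUBIC)
b=cv2.resize(s[214:286,234:324],None,fx=4.4,fy=4.4,interpolation=cv2.INTER_CUBIC)
c=cv2.resize(t[190:252,144:244],None,fx=4,fy=4,interpolation=cv2.INTER_CUBIC)
o=np.zeros((600,800,3),np.uint8);o[:400,:400]=a;o[:b.shape[0],400:400+b.shape[1]]=b[:,:400];o[320:568,400:800]=c
cv2.imwrite("pics/s3.png",o)
print(W("side",crop(150,60,252,164,6),.08),W("side",crop(139,47,238,220,3),.072),W("side",crop(111,110,238,220,3),.104))
E
```

```text
[ 0.51994107 -0.16608983  0.08      ] [0.46971389 0.09552928 0.072     ] [0.47767665 0.20332423 0.104     ]
```

View pics/s3.png

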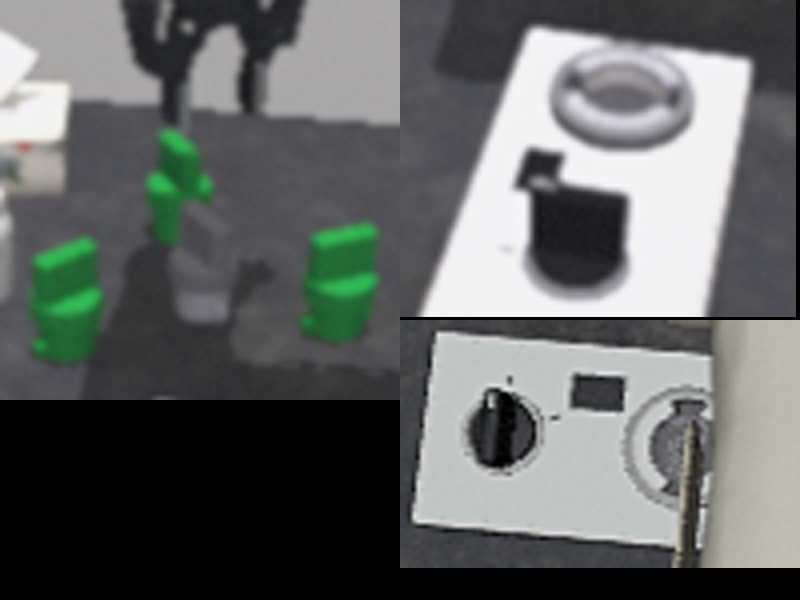

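The knob is back at rest, with its pointer at (490,397) as before. The gripper is over the grey cartridge, so I'll descend and grip.

Request:
send_rows(
  deltas=[
    {"dx": 0, "dy": 0, "dz": 4, "ax": 0, "ay": 0, "az": 0, "hand": 5},
    {"dx": 0, "dy": 0, "dz": 8, "ax": 0, "ay": 0, "az": 0, "hand": 5},
    {"dx": 0, "dy": 0, "dz": 10.1, "ax": 0, "ay": 0, "az": 0, "hand": 4},
    {"dx": 0, "dy": 0, "dz": 10.1, "ax": 0, "ay": 0, "az": 0, "hand": 3},
    {"dx": 0, "dy": 0, "dz": 10.1, "ax": 0, "ay": 0, "az": 0, "hand": 2.5},
    {"dx": 0, "dy": 0, "dz": 10.1, "ax": 0, "ay": 0, "az": 0, "hand": 2},
    {"dx": 0, "dy": 0, "dz": 10.1, "ax": 0, "ay": 0, "az": 0, "hand": 1.5},
    {"dx": 0, "dy": 0, "dz": 10.1, "ax": 0, "ay": 0, "az": 0, "hand": 1},
    {"dx": 0, "dy": 0, "dz": 10.1, "ax": 0, "ay": 0, "az": 0, "hand": 0.5},
    {"dx": 0, "dy": 0, "dz": 10.1, "ax": 0, "ay": 0, "az": 0, "hand": 0.5},
    {"dx": 0, "dy": 0, "dz": 10.1, "ax": 0, "ay": 0, "az": 0, "hand": 0.5},
    {"dx": 0, "dy": 0, "dz": 10.1, "ax": 0, "ay": 0, "az": 0, "hand": 0.5},
  ],
  newtons=70,
)

```text
time_s: 10.3
ee_pos: [0.5218, -0.1643, 0.2273]
tool_rot: [-179.9, -0.1, -50.0]
force: [0.2, 2.0, 5.9]
opening: 0.0146
grip_force: 68.8
```

```bash
python3 - <<'E'
from h import *
print(delta((.521,-.164,.226,-50),(.469,.093,.326,-4)))
E
```

```text
[-23.03 -12.54 -10.   -46.  ]
```

Request:
send_rows(
  deltas=[
    {"dx": 0, "dy": 0, "dz": -4, "ax": 0, "ay": 0, "az": 0, "hand": 0.5},
    {"dx": 0, "dy": 0, "dz": -8, "ax": 0, "ay": 0, "az": 0, "hand": 0.5},
    {"dx": 0, "dy": 0, "dz": -10, "ax": 0, "ay": 0, "az": 0, "hand": 0.5},
    {"dx": -4, "dy": -2, "dz": -10, "ax": 0, "ay": 0, "az": -8, "hand": 0.5},
    {"dx": -8, "dy": -4, "dz": -10, "ax": 0, "ay": 0, "az": -16, "hand": 0.5},
    {"dx": -12, "dy": -6, "dz": -10, "ax": 0, "ay": 0, "az": -24, "hand": 0.5},
    {"dx": -16, "dy": -8.5, "dz": -10, "ax": 0, "ay": 0, "az": -32, "hand": 0.5},
    {"dx": -20, "dy": -10.5, "dz": -10, "ax": 0, "ay": 0, "az": -40, "hand": 0.5},
    {"dx": -22, "dy": -12, "dz": -10, "ax": 0, "ay": 0, "az": -45, "hand": 0.5},
    {"dx": -23, "dy": -12.5, "dz": -10, "ax": 0, "ay": 0, "az": -46, "hand": 0.5},
    {"dx": -23, "dy": -12.5, "dz": -10, "ax": 0, "ay": 0, "az": -46, "hand": 0.5},
    {"dx": -23, "dy": -12.5, "dz": -7.8, "ax": 0, "ay": 0, "az": -46, "hand": 0.5},
    {"dx": -23, "dy": -12.5, "dz": -7.8, "ax": 0, "ay": 0, "az": -46, "hand": 0.5},
  ],
)

```text
time_s: 11.92
ee_pos: [0.4685, 0.0911, 0.3023]
tool_rot: [179.9, 0.2, -4.1]
force: [0.3, 0.0, -1.8]
opening: 0.0147
grip_force: 68.9
```

```bash
python3 - <<'E'
from station import eyes,bot
from h import *
import cv2
s=eyes.read_camera("side")["img"][:,:,::-1];t=eyes.read_camera("top")["img"][:,:,::-1]
cv2.imwrite("pics/sr.png",s)
a=cv2.resize(s[170:250,240:320],None,fx=6,fy=6,interpolation=cv2.INTER_CUBIC)
c=cv2.resize(t[185:265,170:250],None,fx=3.9,fy=3.9,interpolation=cv2.INTER_CUBIC)
o=np.zeros((480,800,3),np.uint8);o[:,:480]=a;o[:312,485:797]=c
cv2.imwrite("pics/s4.png",o);q=bot.state();print(q["ee_pos"],q["force"],q["opening"])
E
```

```text
[0.46928966 0.09158393 0.30410624] [-0.2626915  -0.29738481 -1.76393194] 0.014716020064085395
```

View pics/s4.png

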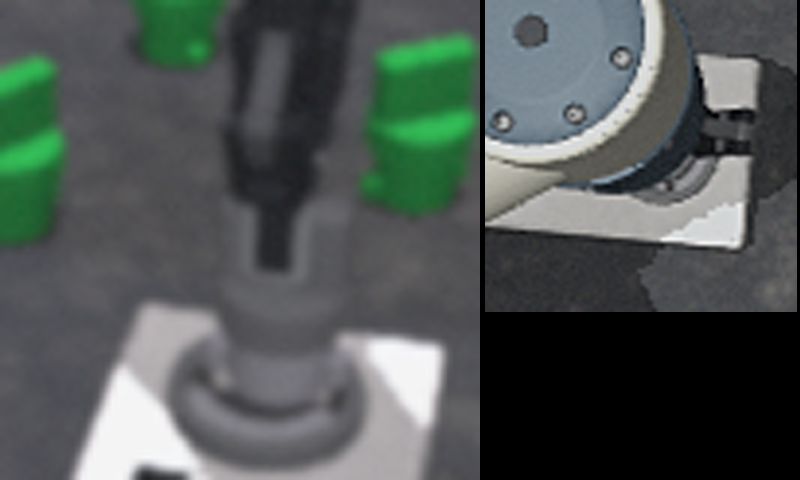

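```bash
python3 - <<'E'
from h import *
c=np.load("pics/side.npz")
def P(p):
    q=c["K"]@(c["T"][:3,:3].T@(np.atleast_2d(p)-c["T"][:3,3]).T);uv=(q[:2]/q[2]).T
    return (uv-[240,170]+.5)*6-.5
a=np.linspace(0,2*np.pi,181)
def circ(x,y,r,z): return P(np.c_[x+r*np.cos(a),y+r*np.sin(a),0*a+z])
e=lambda q:(q[:,0].min().round(),q[:,0].max().round(),q[:,1].min().round(),q[:,1].max().round())
t=np.radians(-4);ux=np.array([np.cos(t),np.sin(t)])
S=(.469,.092)
for z in(.06,.072):print("collar",z,e(circ(*S,.038,z)))
print("inner",e(circ(*S,.022,.072)),"slots",[P([*(np.array(S)+s*ux*.028),.072])[0].round() for s in(1,-1)])
C=(.469,.092)
for z in(.077,.103):print("stem",z,e(circ(*C,.020,z)))
for z in(.103,.123):print("barrel",z,e(circ(*C,.026,z)))
print("lugs z9mm",[P([*(np.array(C)+s*ux*.027),.086])[0].round() for s in(1,-1)])
print("wing",[P([*(np.array(C)+s*ux*.024+.008*np.array([-ux[1],ux[0]])),.14])[0].round() for s in(1,-1)])
f=np.array(C)+.008*np.array([-ux[1],ux[0]]);print("finger tip",P([*f,.129])[0].round(),P([*(f+.011*ux),.14])[0],P([*(f-.011*ux),.14])[0])
E
python3 - <<'E'
import cv2
i=cv2.imread("pics/sr.png")[182:246,262:308]
i=cv2.convertScaleAbs(i,alpha=1.8,beta=-20)
cv2.imwrite("pics/s5.png",cv2.resize(i,None,fx=9,fy=9,interpolation=cv2.INTER_CUBIC))
E
```

```text
collar 0.06 (np.float64(168.0), np.float64(369.0), np.float64(352.0), np.float64(480.0))
collar 0.072 (np.float64(168.0), np.float64(371.0), np.float64(327.0), np.float64(455.0))
inner (np.float64(211.0), np.float64(328.0), np.float64(353.0), np.float64(427.0)) slots [array([196., 377.]), array([343., 400.])]
stem 0.077 (np.float64(217.0), np.float64(324.0), np.float64(346.0), np.float64(413.0))
stem 0.103 (np.float64(219.0), np.float64(328.0), np.float64(291.0), np.float64(357.0))
barrel 0.103 (np.float64(202.0), np.float64(344.0), np.float64(281.0), np.float64(367.0))
barrel 0.123 (np.float64(204.0), np.float64(348.0), np.float64(238.0), np.float64(322.0))
lugs z9mm [array([200., 349.]), array([343., 370.])]
wing [array([208., 244.]), array([341., 263.])]
finger tip [273. 278.] [243.64711379 248.86974187] [304.66882702 257.61114681]
```

View pics/s5.png

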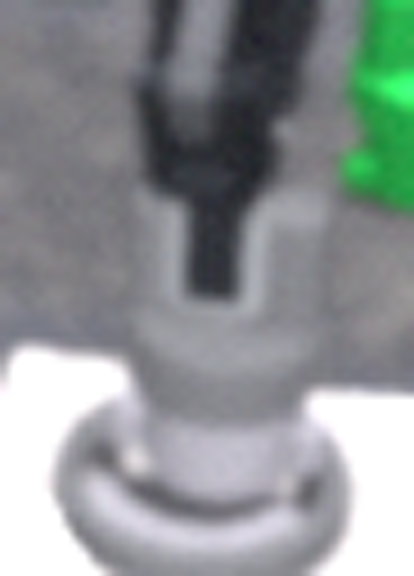

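The cartridge sits about 3.3 mm toward tool −x in the grip: fingertip centre at column 274, barrel and wing centre at about 284. That agrees with the top camera being about 3 mm low in y, as the knob contact also showed. I'll correct for it and lower a little, watching the forces.

Request:
send_rows(
  deltas=[
    {"dx": 0.33, "dy": -0.13, "dz": 0, "ax": 0, "ay": 0, "az": 0, "hand": 0.5},
    {"dx": 0.33, "dy": -0.13, "dz": 0, "ax": 0, "ay": 0, "az": 0, "hand": 0.5},
    {"dx": 0.33, "dy": -0.13, "dz": 0.4, "ax": 0, "ay": 0, "az": 0, "hand": 0.5},
    {"dx": 0.33, "dy": -0.13, "dz": 0.7, "ax": 0, "ay": 0, "az": 0, "hand": 0.5},
    {"dx": 0.33, "dy": -0.13, "dz": 0.9, "ax": 0, "ay": 0, "az": 0, "hand": 0.5},
    {"dx": 0.33, "dy": -0.13, "dz": 0.9, "ax": 0, "ay": 0, "az": 0, "hand": 0.5},
  ],
)

```text
time_s: 12.78
ee_pos: [0.4723, 0.0933, 0.2944]
tool_rot: [180.0, 0.0, -4.0]
force: [-0.2, -0.6, -1.7]
opening: 0.0148
grip_force: 68.9
```

Request:
send_rows(
  deltas=[
    {"dx": 0, "dy": 0, "dz": 0.2, "ax": 0, "ay": 0, "az": 0, "hand": 0.5},
    {"dx": 0, "dy": 0, "dz": 0.4, "ax": 0, "ay": 0, "az": 0, "hand": 0.5},
    {"dx": 0, "dy": 0, "dz": 0.6, "ax": 0, "ay": 0, "az": 0, "hand": 0.5},
    {"dx": 0, "dy": 0, "dz": 0.6, "ax": 0, "ay": 0, "az": 0, "hand": 0.5},
  ],
)

```text
time_s: 13.28
ee_pos: [0.4724, 0.0933, 0.2885]
tool_rot: [180.0, 0.0, -4.0]
force: [0.6, 0.1, -2.2]
opening: 0.015
grip_force: 68.9
```

Request:
send_rows(
  deltas=[
    {"dx": 0, "dy": 0, "dz": 0.2, "ax": 0, "ay": 0, "az": 0, "hand": 0.5},
    {"dx": 0, "dy": 0, "dz": 0.4, "ax": 0, "ay": 0, "az": 0, "hand": 0.5},
    {"dx": 0, "dy": 0, "dz": 0.6, "ax": 0, "ay": 0, "az": 0, "hand": 0.5},
    {"dx": 0, "dy": 0, "dz": 0.8, "ax": 0, "ay": 0, "az": 0, "hand": 0.5},
    {"dx": 0, "dy": 0, "dz": 1.0, "ax": 0, "ay": 0, "az": 0, "hand": 0.5},
    {"dx": 0, "dy": 0, "dz": 1.0, "ax": 0, "ay": 0, "az": 0, "hand": 0.5},
  ],
)

```text
time_s: 14.02
ee_pos: [0.4725, 0.0934, 0.2788]
tool_rot: [-180.0, -0.0, -4.0]
force: [-0.7, 1.2, 2.4]
opening: 0.0146
grip_force: 69.6
```

Request:
send_rows(
  deltas=[
    {"dx": 0, "dy": 0, "dz": 0.15, "ax": 0, "ay": 0, "az": 0, "hand": 0.5},
    {"dx": 0, "dy": 0, "dz": 0.15, "ax": 0, "ay": 0, "az": 0, "hand": 0.5},
    {"dx": 0, "dy": 0.05, "dz": 0.15, "ax": 0, "ay": 0, "az": 8, "hand": 0.5},
    {"dx": -0.01, "dy": 0.09, "dz": 0.15, "ax": 0, "ay": 0, "az": 16, "hand": 0.5},
    {"dx": -0.03, "dy": 0.13, "dz": 0.15, "ax": 0, "ay": 0, "az": 24, "hand": 0.5},
    {"dx": -0.05, "dy": 0.17, "dz": 0.15, "ax": 0, "ay": 0, "az": 32, "hand": 0.5},
    {"dx": -0.05, "dy": 0.17, "dz": 0.15, "ax": 0, "ay": 0, "az": 32, "hand": 0.5},
  ],
  newtons=90,
)

```text
time_s: 14.9
ee_pos: [0.4722, 0.0918, 0.2775]
tool_rot: [-179.9, -0.1, -35.9]
force: [0.4, -0.2, 2.5]
opening: 0.0142
grip_force: 92.3
```

```bash
python3 -c "
from station import bot
q=bot.state()
for k in('ee_pos','tool_rot','force','ft_torque','opening'):print(k,q[k].round(4) if k!='opening' else q[k])"
```

```text
ee_pos [0.4722 0.0918 0.2775]
tool_rot [-1.799418e+02 -5.930000e-02 -3.591590e+01]
force [ 0.4417 -0.2141  2.4899]
ft_torque [-0.0023 -0.212   0.0728]
opening 0.014218781541065643
```

Torque is rising on the spring and there is no side force. I'll continue to the stop.

Request:
send_rows(
  deltas=[
    {"dx": 0, "dy": 0.05, "dz": 0, "ax": 0, "ay": 0, "az": 8, "hand": 0.5},
    {"dx": -0.01, "dy": 0.09, "dz": 0, "ax": 0, "ay": 0, "az": 16, "hand": 0.5},
    {"dx": -0.03, "dy": 0.13, "dz": 0, "ax": 0, "ay": 0, "az": 24, "hand": 0.5},
    {"dx": -0.05, "dy": 0.17, "dz": 0, "ax": 0, "ay": 0, "az": 32, "hand": 0.5},
    {"dx": -0.08, "dy": 0.21, "dz": 0, "ax": 0, "ay": 0, "az": 40, "hand": 0.5},
    {"dx": -0.1, "dy": 0.24, "dz": 0, "ax": 0, "ay": 0, "az": 46, "hand": 0.5},
    {"dx": -0.12, "dy": 0.25, "dz": 0, "ax": 0, "ay": 0, "az": 49, "hand": 0.5},
    {"dx": -0.12, "dy": 0.25, "dz": 0, "ax": 0, "ay": 0, "az": 49, "hand": 0.5},
    {"dx": -0.12, "dy": 0.25, "dz": 0, "ax": 0, "ay": 0, "az": 49, "hand": 0.5},
  ],
)

```text
time_s: 16.02
ee_pos: [0.4698, 0.0904, 0.2775]
tool_rot: [-179.9, -0.0, -84.8]
force: [1.2, -0.7, 1.9]
opening: 0.0148
grip_force: 92.2
```

```bash
python3 -c "
from station import bot
q=bot.state()
for k in('ee_pos','tool_rot','force','ft_torque','opening'):print(k,q[k].round(4) if k!='opening' else q[k])"
```

```text
ee_pos [0.4698 0.0904 0.2775]
tool_rot [-1.799152e+02 -3.400000e-03 -8.484880e+01]
force [ 1.174  -0.6548  1.9221]
ft_torque [-0.1828 -0.8792  0.2319]
opening 0.014825962021005584
```

Request:
send_rows(
  deltas=[
    {"dx": 0, "dy": 0.02, "dz": 0, "ax": 0, "ay": 0, "az": 3, "hand": 0.5},
    {"dx": 0, "dy": 0.02, "dz": 0, "ax": 0, "ay": 0, "az": 3, "hand": 0.5},
    {"dx": 0, "dy": 0.02, "dz": 0, "ax": 0, "ay": 0, "az": 3, "hand": 0.5},
    {"dx": 0, "dy": 0.02, "dz": 0, "ax": 0, "ay": 0, "az": 3, "hand": 0.5},
  ],
)

```text
time_s: 16.52
ee_pos: [0.47, 0.0905, 0.2777]
tool_rot: [-179.8, 0.0, -87.9]
force: [6.0, -0.3, 0.5]
opening: 0.0145
grip_force: 91.9
```

```bash
python3 - <<'E'
from station import bot,eyes
import cv2,numpy as np
s=eyes.read_camera("side")["img"][:,:,::-1]
cv2.imwrite("pics/s6.png",cv2.resize(s[170:290,230:330],None,fx=5,fy=5,interpolation=cv2.INTER_CUBIC))
q=bot.state()
for k in('ee_pos','tool_rot','force','ft_torque','opening'):print(k,np.round(q[k],4))
E
```

```text
ee_pos [0.47   0.0905 0.2777]
tool_rot [-1.798359e+02  2.290000e-02 -8.789950e+01]
force [ 5.2954 -0.2085  1.0479]
ft_torque [-0.5962 -2.3123 -0.0468]
opening 0.0139
```

View pics/s6.png

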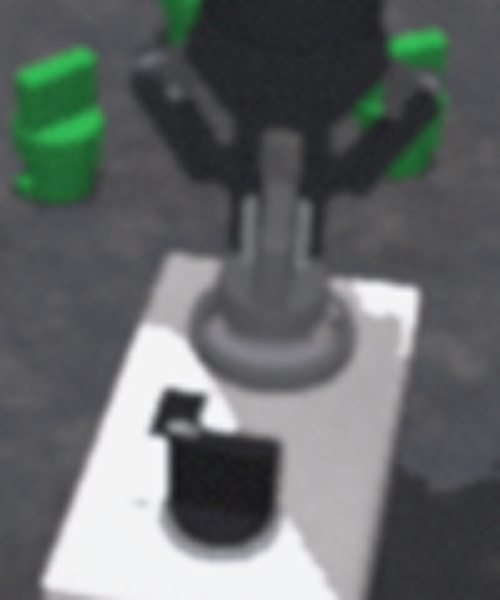

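The cartridge is in and turned, and the knob is at rest at (222,470). The last 3° only added side load, so I'll back off slightly to stop straining against the stop.

Request:
send_rows(
  deltas=[
    {"dx": 0, "dy": -0.02, "dz": 0, "ax": 0, "ay": 0, "az": -2, "hand": 0.5},
    {"dx": 0, "dy": -0.02, "dz": 0, "ax": 0, "ay": 0, "az": -2, "hand": 0.5},
    {"dx": 0, "dy": -0.02, "dz": 0, "ax": 0, "ay": 0, "az": -2, "hand": 0.5},
    {"dx": 0, "dy": -0.02, "dz": 0, "ax": 0, "ay": 0, "az": -2, "hand": 0.5},
  ],
)

```text
time_s: 17.08
ee_pos: [0.4702, 0.0905, 0.2777]
tool_rot: [-179.8, 0.0, -85.9]
force: [6.0, -1.2, 1.2]
opening: 0.0141
grip_force: 92.0
```

```bash
python3 - <<'E'
from station import bot,eyes
import numpy as np
for i in range(3):
    eyes.read_camera("side");q=bot.state()
    for k in('ee_pos','tool_rot','force','ft_torque'):print(k,np.round(q[k],4))
E
```

```text
ee_pos [0.4701 0.0905 0.2777]
tool_rot [-1.798486e+02  1.880000e-02 -8.586950e+01]
force [ 4.9166 -1.0863  1.0379]
ft_torque [-0.5166 -2.3983 -0.016 ]
ee_pos [0.4701 0.0905 0.2777]
tool_rot [-1.798516e+02  1.650000e-02 -8.586780e+01]
force [ 5.8053 -1.4787  0.8024]
ft_torque [-5.5260e-01 -2.4056e+00 -1.9000e-03]
ee_pos [0.4702 0.0905 0.2777]
tool_rot [-1.79850e+02  1.67000e-02 -8.58692e+01]
force [ 5.2634 -0.1788  1.7398]
ft_torque [-0.5574 -2.4435  0.0108]
```

Request:
send_rows(
  deltas=[
    {"dx": 0, "dy": -0.05, "dz": 0, "ax": 0, "ay": 0, "az": 0, "hand": 0.5},
    {"dx": 0, "dy": -0.1, "dz": 0, "ax": 0, "ay": 0, "az": 0, "hand": 0.5},
    {"dx": 0, "dy": -0.1, "dz": 0, "ax": 0, "ay": 0, "az": 0, "hand": 0.5},
    {"dx": 0, "dy": -0.1, "dz": 0, "ax": 0, "ay": 0, "az": 0, "hand": 0.5},
  ],
)

```text
time_s: 17.73
ee_pos: [0.4706, 0.0905, 0.2777]
tool_rot: [-179.9, 0.0, -85.9]
force: [3.4, 0.1, 5.4]
opening: 0.0145
grip_force: 92.8
```

```bash
python3 - <<'E'
from station import bot,eyes
import numpy as np
q=bot.state()
for k in('ee_pos','tool_rot','force','ft_torque'):print(k,np.round(q[k],4))
E
```

```text
ee_pos [0.4706 0.0905 0.2777]
tool_rot [-1.79943e+02  1.69000e-02 -8.59474e+01]
force [3.3837 0.0986 5.4294]
ft_torque [-0.2766 -1.496  -0.0666]
```

Request:
send_rows(
  deltas=[
    {"dx": 0, "dy": -0.05, "dz": 0, "ax": 0, "ay": 0, "az": 0, "hand": 0.5},
    {"dx": 0, "dy": -0.1, "dz": 0, "ax": 0, "ay": 0, "az": 0, "hand": 0.5},
    {"dx": 0, "dy": -0.1, "dz": 0, "ax": 0, "ay": 0, "az": 0, "hand": 0.5},
    {"dx": 0, "dy": -0.1, "dz": 0, "ax": 0, "ay": 0, "az": 0, "hand": 0.5},
  ],
)

```text
time_s: 18.23
ee_pos: [0.471, 0.0905, 0.2777]
tool_rot: [180.0, 0.0, -86.0]
force: [1.2, 0.3, 7.7]
opening: 0.0144
grip_force: 93.3
```

```bash
python3 - <<'E'
from station import bot,eyes
import numpy as np
q=bot.state()
for k in('ee_pos','tool_rot','force','ft_torque'):print(k,np.round(q[k],4))
E
```

```text
ee_pos [0.471  0.0905 0.2777]
tool_rot [ 1.79966e+02  1.79000e-02 -8.59623e+01]
force [1.1662 0.3266 7.7077]
ft_torque [-0.0661 -0.2755 -0.126 ]
```

Request:
send_rows(
  deltas=[
    {"dx": 0, "dy": -0.02, "dz": 0, "ax": 0, "ay": 0, "az": -2, "hand": 0.5},
    {"dx": 0, "dy": -0.03, "dz": 0, "ax": 0, "ay": 0, "az": -4, "hand": 0.5},
    {"dx": 0, "dy": -0.03, "dz": 0, "ax": 0, "ay": 0, "az": -4, "hand": 0.5},
    {"dx": 0, "dy": -0.03, "dz": 0, "ax": 0, "ay": 0, "az": -4, "hand": 0.5},
  ],
)

```text
time_s: 18.73
ee_pos: [0.4712, 0.0906, 0.2773]
tool_rot: [179.9, 0.0, -82.0]
force: [0.1, 0.7, 5.0]
opening: 0.0139
grip_force: 92.8
```

```bash
python3 - <<'E'
from station import bot,eyes
import numpy as np
import cv2
q=bot.state()
for k in('ee_pos','tool_rot','force','ft_torque'):print(k,np.round(q[k],4))
E
```

```text
ee_pos [0.4712 0.0906 0.2773]
tool_rot [ 1.79936e+02  1.80000e-02 -8.19545e+01]
force [0.084  0.6714 4.9501]
ft_torque [-0.0344 -0.4354 -0.0022]
```

Request:
send_rows(
  deltas=[
    {"dx": 0, "dy": 0.01, "dz": 0, "ax": 0, "ay": 0, "az": 2, "hand": 0.5},
    {"dx": 0, "dy": 0.01, "dz": 0, "ax": 0, "ay": 0, "az": 3, "hand": 0.5},
    {"dx": 0, "dy": 0.01, "dz": 0, "ax": 0, "ay": 0, "az": 3, "hand": 0.5},
    {"dx": 0, "dy": 0.01, "dz": 0, "ax": 0, "ay": 0, "az": 3, "hand": 0.5},
  ],
)

```text
time_s: 19.23
ee_pos: [0.4714, 0.0908, 0.2773]
tool_rot: [180.0, 0.0, -85.0]
force: [0.4, 2.1, 4.7]
opening: 0.0147
grip_force: 92.8
```

```bash
python3 - <<'E'
from station import bot,eyes
import numpy as np
import cv2
q=bot.state()
for k in('ee_pos','tool_rot','force','ft_torque'):print(k,np.round(q[k],4))
E
```

```text
ee_pos [0.4714 0.0908 0.2773]
tool_rot [ 1.79987e+02  3.22000e-02 -8.49573e+01]
force [0.4269 2.0829 4.6583]
ft_torque [ 0.5905 -0.6033  0.3627]
```

The torque is 0.36 N·m, above the spring's 0.19, so the cartridge is at its stop. Side force is small (about 2 N), the plate is pressed and the grip is firm. I'm handing it in.

```bash
python3 -c "
from station import workorder
print(workorder.sign_off())"
```

```text
the job is handed in; nothing more can be done
None
```

I reset the knob, which sprang back, and pushed the cartridge into the socket and twisted it clockwise to its stop; I handed the job in with it still gripped there, though sign-off returned no verdict and the stop is judged from torque (0.36 N·m), not seen.

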